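# Scrape the hard disk off the flat shovel on the drop tray's rim

## Task

Pick up the loaded flat shovel by its handle and carry the disk level into the drop tray, so that the shovel's blade lies in the gap of the tray's rim with the whole disk inside. Keep the blade pressed lightly on the rim while you draw the shovel straight back out through the gap, so that the rim's two horns scrape the disk off and it stays lying flat on the tray's floor. Then lay the empty shovel flat on the bench and let go; never touch the disk with the gripper, press hard on the tray, or push the cutters, tape roll and marker about.

Things in the scene. Friction and masses are not known exactly. Their poses are not given: they have to be found in the camera images.
- shovel: flat hand shovel, loose, 0.18 kg, lying flat on the bench, loaded: steel blade 140 x 50 x 4 mm, black handle. Origin on the blade's underside, 15 mm ahead of its rear end; x along the blade away from the handle, z up. Steel neck at x = -10 to +4 mm; front edge at x = +125 mm
- shovel_grip (a point): middle of the shovel's handle, half-way up: a straight bar with flat sides along the shovel's x, 92 mm long, 22 mm wide (y), 26 mm tall; grip it across the 22 mm. In the shovel's frame this point is at x = -52, y = 0, z = 43 mm; the handle runs from x = -110 to -18 mm
- blade_tip (a point): middle of the front edge of the shovel's blade, on its underside
- drive: hard disk 100 x 70 x 8 mm, loose, about 0.1 kg (+-30 %). Origin at the centre of its underside, x along its 100 mm side, z up. It lies free on the blade, its 100 mm side across it, and overhangs the blade by about 25 mm at each side; its centre starts 74 to 86 mm ahead of the shovel's origin
- drop_tray: open polished (slippery) aluminium tray fixed to the bench, outside 130 mm (x) by 140 mm (y), 50 mm tall. Origin at the centre of its underside, z up. Floor (smooth grey liner) 12 mm above the bench, walls 5 mm; the wall at its -x side is 8 mm thick with a gap 62 mm wide in its middle, open at the top, between two horns 39 mm wide. In use the shovel points along the tray's +x
- gap_mid (a point): middle of the gap, half-way through the 8 mm wall, 50 mm above the bench, level with the horns' tops. Below it a rigid steel rest with rounded top, part of the rim, closes the gap; its height is set anew each time and not measured: top 24 to 36 mm above the bench, to be found by touch. The bare blade between neck and disk goes on it
- cutters: bystander: blue-handled cutters, 113 mm long, lying on the bench; origin at the centre of its underside
- tape: bystander: roll of tape, 52 mm across, 24 mm tall, on the bench; origin at the centre of its underside
- pen: bystander: marker pen, 130 mm long, on the bench; origin at the centre of its underside

How it is judged (in metres and radians):
On the way, in this order (a step that is already met when the one before it is completed fails the run):
1. the disk is inside the horns on the blade, and the blade rests on the tray's rim in the gap (contact force between shovel and drop_tray above 0.5 N and x of drive in the frame of drop_tray above -0.027 m and z of drive in the frame of drop_tray below 0.048 m and horizontal distance between drive and drop_tray below 0.04 m and x of drive in the frame of shovel below 0.098 m), for 0.05 s.
2. the disk has been scraped at least 105 mm ahead of the shovel's origin while the blade presses on the rim with more than 1.5 N, the disk still inside the tray (contact force between shovel and drop_tray above 1.5 N and x of drive in the frame of shovel above 0.105 m and horizontal distance between drive and drop_tray below 0.05 m and z of drive in the frame of drop_tray below 0.048 m), for 0.1 s.
At the end, for the whole second after the job is handed in: The disk lies flat (within 0.1 rad) on the tray's floor, its underside less than 18 mm above the bench and its centre within 50 mm of the tray's centre; the shovel lies flat (within 0.1 rad) on the bench, its origin less than 8 mm above it; both are at rest (height (world z) of drive below 0.018 m and angle between each of drive, shovel's own z axis and vertical below 0.1 rad and horizontal distance between drive and drop_tray below 0.05 m and linear speed of each of drive, shovel below 0.02 m/s and height (world z) of shovel below 0.008 m); the robot touches nothing.
It fails at once if the gripper touches the disk (contact force between the fingers and drive above 0.5 N).
It fails at once if the shovel presses on the tray with more than 25 N (contact force between shovel and drop_tray above 25 N).
It fails at once if the cutters, tape roll or marker are moved more than 25 mm (distance of any of cutters, tape, pen from where it was at the start of the episode above 0.025 m).
It also fails if it takes over 64 s, if anything falls off the work surface, if the arm or the gripper's body presses on something with over 40 N, if the wrist force passes 120 N, or if a joint passes its speed limit or range.

## Robot

A 7-joint arm with a two-finger parallel gripper is mounted at the origin on a cart in front of the work surface, level with it; the furniture and walls round the work are solid. World frame = base frame: x ahead of the robot, y to its left, z up, the work surface at z = 0. Lengths are in m, angles in degrees, forces in N, time in s.
With the tool pointing down it reaches from about 0.4 to 0.85 m from the base axis. Payload 10.4 kg.
Tool frame: the origin (TCP) lies midway between the tips of the shut fingers; the grasp point (between the pads) lies tcp_to_grasp behind it (tcp_to_grasp is the distance from the TCP to the grasp point, in m); z points along the fingers, y is the direction in which the jaws open and shut (so a half turn about z gives the same grasp; the last joint's range is limited). The gripper opens to 85 mm and grips with 20 to 120 N. Pads are 22 mm wide; open, the fingers measure 114 mm over their backs; the gripper's body (76 mm by 85 mm) begins 54 mm behind the grasp point. The pads swing forward as they close: fully open they stand 13 mm farther back than shut.
Start: joints at [-69.477, 19.034, -3.707, 83.658, 1.238, 77.344, -5.071], TCP at [0.232, 0.58, 0.231] pointing down, gripper open.
Joint ranges: [-148.97, 148.97], [-28.65, 121.19], [-84.17, 76.75], [9.2, 138.47], [-72.65, 252.65], [3.7, 117.97], [-149.18, 149.18]. Speed limits (degrees/s): [127.2, 127.2, 159.86, 159.86, 180, 180, 180].

## Interface

Orientations are given as a 3x3 rotation matrix whose columns are the frame's x, y, z axes.
In Python, from workcell import * gives the robot as it stands.
- The arm moves only by the tool play_rows, never from a script. Its argument "moves" is a list of rows, each a list of 3 entries, a list of its own where there are three numbers: the closure in counts, from 0 (fully open) to 255 (shut), then the shift along the world's x, y, z in mm, then the turn, a rotation vector about the world's x, y, z in rad. In form: [[claw, [x, y, z], [ax, ay, az]], ...]. A call has 1 to 12 rows; each row is the pose to reach, as a shift and turn from the pose measured when the call began; what a row does not reach only later rows make up. A row lasts 1/10 s, in which the tool goes at most 50 mm and 8.59 degrees, less where a joint would pass 70% of its speed; a pose out of reach is approached as far as the arm can. A call with a gripper value outside its range is refused whole. The fingers move at their own pace and stop on an object; "squeeze" is the grip in N (left out, the last holds). Time passes only in rows, so rows that repeat a pose let the fingers close. It gives the time, the measured TCP pose, the force and the opening at its end, in the units of the state.
- get_state(): the state, without advancing time (a new reading comes with each control period).
- snapshot(name): name is "scene" or "side" or "wrist"; returns a dict with "img" (480x640x3 uint8, red, green, blue), "range_z" (480x640 float32, m along the optical axis (not along the pixel's ray), 0 where there is no reading), "intrinsics" (3x3 intrinsics, pixels), "k1" (the pictures are not rectified: a ray, as slopes to the right and down, at radius r is drawn at 1 + k1 r^2 times it, then the intrinsics apply), "eye" and "rotation" of the camera in the world. Camera axes: x right, y up, looking along -z (the intrinsics and any distortion apply to the point x, -y, -z); pixel columns grow to the right and rows downward; lengths in m; the calibration is good to about 2 mm. A picture is of the moment at which its call begins.
- job_done(): hands the job in, once; it reports no verdict.
Trained networks look in the newest picture that a camera, given by its name, has taken for a name from the list of things; names that differ only in an ending like _2 or _b are one class to them, and where a whole thing is asked for, a point or a joint stands for the part that bears it (a point fixed in the world has none). Each returns a list of dicts, best first, with "score" (0 to 1); they miss things now and then, are a little off and sometimes report something else, mostly with a low value. They report only what shows in the picture. A call takes as long as a camera call.
- boxes_of(camera, name): "position" ([column, row] as shares, 0 to 1, of the picture: columns of its width, rows of its height, amid what is visible of it).
- landmark_of(camera, name): "position" ([column, row] as shares, 0 to 1, of the picture: columns of its width, rows of its height: a listed point, or the origin of a listed thing).
The state is a dict: "t": time; "joints": joint angles; "joint_velocities": joint speeds; "tau": joint torques, N m; "tool_pos": TCP position; "tool_rot": TCP orientation; "ft_force": force on the tool from outside, world axes, zero at the start; "moment": the same for the moment, N m; "width": finger opening in m.
Only numpy, scipy, OpenCV 4.12 (cv2) and the standard library are available. Lean on these libraries where they do the work, as an engineer would, in place of code of your own. Each camera call takes 0.05 s, during which the arm holds its last target.

## Working session

There is one attempt and no reset: what is moved stays moved. The work goes in short steps, Python scripts to look and compute and a tool call to move; the robot and the scene stay as the last step left them, time stands still between calls to the robot, and variables do not carry over. Pictures are saved under pics/ and viewed, and the job is handed in when it is done.

Besides the shell and the picture viewer there is one more tool, called after "Call:" in YAML: its name, and indented under it one key for each argument. play_rows: Moves the arm, as the interface text tells. Its arguments: {"type":"object","properties":{"moves":{"type":"array"},"squeeze":{"type":"number"}},"required":["moves"]}

```bash
mkdir -p pics; ls
cat > h.py <<'E'
from workcell import *
import numpy as np, cv2
def snap(c,fn=None):
    s=snapshot(c)
    if fn: cv2.imwrite('pics/'+fn+'.png',cv2.cvtColor(s['img'],cv2.COLOR_RGB2BGR))
    return s
def ray(s,px):
    K=np.array(s['intrinsics']);k=s['k1']
    d=np.array([(px[0]-K[0,2])/K[0,0],(px[1]-K[1,2])/K[1,1]]);u=d.copy()
    for _ in range(20): u=d/(1+k*(u@u))
    R=np.array(s['rotation'])
    return np.array(s['eye']),R@np.array([u[0],-u[1],-1.])
def at_z(s,px,z):
    e,d=ray(s,px); return e+d*(z-e[2])/d[2]
def at_depth(s,px):
    e,d=ray(s,px); r=s['range_z'][int(round(px[1])),int(round(px[0]))]; return e+d*r
def proj(s,P):
    K=np.array(s['intrinsics']);k=s['k1'];R=np.array(s['rotation'])
    p=R.T@(np.array(P)-s['eye']);u=np.array([p[0],-p[1]])/-p[2];u=u*(1+k*(u@u))
    return np.array([K[0,0]*u[0]+K[0,2],K[1,1]*u[1]+K[1,2]])
def tri(rs):
    A=np.zeros((3,3));b=np.zeros(3)
    for e,d in rs:
        d=d/np.linalg.norm(d);M=np.eye(3)-np.outer(d,d);A+=M;b+=M@e
    return np.linalg.solve(A,b)
E
cat > a.py <<'E'
from h import *
st=get_state();print({k:np.round(v,3).tolist() for k,v in st.items()})
try: print(tcp_to_grasp)
except Exception as e: print(e)
S={}
for c in ['scene','side','wrist']:
    s=S[c]=snap(c,c+'0'); print(c,np.round(s['eye'],3),np.round(s['rotation'],2).tolist())
    for n in ['shovel','shovel_grip','blade_tip','drive','drop_tray','gap_mid','cutters','tape','pen']:
        l=landmark_of(c,n)
        for q in l[:2]:
            px=np.array(q['position'])*[640,480]
            try: p=at_depth(s,px)
            except Exception as e: p=0
            print(' ',n,round(q['score'],2),px.round(1),np.round(p,4), len(l))
E
python3 a.py
```

```text
pics
{'t': 0.0, 'joints': [-69.478, 19.071, -3.707, 83.707, 1.237, 77.344, -5.07], 'joint_velocities': [-0.005, 0.021, 0.051, 0.017, 0.036, 0.061, 0.065], 'tau': [-0.001, -62.543, 0.049, -39.161, 0.016, 0.01, -0.0], 'tool_pos': [0.232, 0.58, 0.231], 'tool_rot': [[-0.928, 0.372, -0.0], [0.372, 0.928, -0.001], [-0.0, -0.001, -1.0]], 'ft_force': [0.248, -1.245, -0.533], 'moment': [0.0, 0.005, 0.006], 'width': 0.085}
0.0187
scene [0.018 0.846 0.817] [[-0.83, 0.35, -0.44], [-0.56, -0.54, 0.63], [-0.02, 0.77, 0.64]]
  cutters 0.71 [212.8 332.4] [0.571  0.4023 0.0241] 1
  tape 0.73 [211.8 329.8] [0.5782 0.3977 0.0227] 1
  pen 0.36 [212.5 328.2] [0.5807 0.3931 0.0215] 1
side [-0.092 -0.244  0.76 ] [[0.51, 0.59, -0.63], [-0.86, 0.34, -0.37], [-0.0, 0.73, 0.68]]
  shovel 0.72 [225.  259.4] [0.4448 0.3087 0.008 ] 1
  shovel_grip 0.64 [203.7 237.8] [0.4411 0.3573 0.0538] 1
  blade_tip 0.6 [269.8 280.3] [0.4475 0.1901 0.0025] 1
  drive 0.59 [253.8 277.4] [0.4311 0.2195 0.011 ] 1
  drop_tray 0.81 [426.  318.3] [ 0.513  -0.137   0.0111] 2
  drop_tray 0.29 [234.8 217.4] [0.5672 0.3747 0.0126] 2
  gap_mid 0.57 [401.3 304.9] [ 0.5049 -0.0855  0.0295] 1
  cutters 0.76 [295.8 230.3] [ 0.6152  0.2302 -0.0014] 1
  tape 0.66 [238.1 216.5] [0.5716 0.3678 0.0152] 1
  pen 0.54 [466.4 277.8] [ 0.6644 -0.1723  0.0053] 1
wrist [0.159 0.61  0.375] [[0.37, -0.88, -0.29], [0.93, 0.35, 0.12], [-0.0, -0.31, 0.95]]
  shovel_grip 0.71 [206.7 463.1] [0.2091 0.5674 0.3181] 1
  drive 0.56 [122.3 461.3] [0.2199 0.531  0.2963] 1
  drop_tray 0.26 [209.5 460.2] [0.21   0.567  0.3166] 1
  gap_mid 0.62 [121.  464.6] [0.2206 0.5303 0.2964] 1
  cutters 0.46 [207.1 464.2] [0.2099 0.5668 0.3175] 1
```

View pics/side0.png

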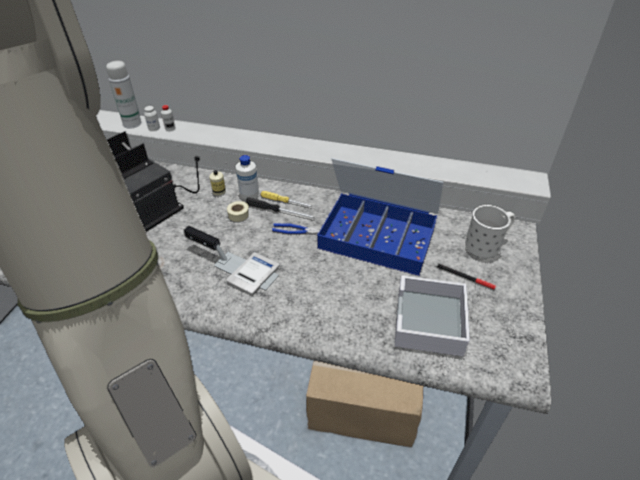

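View pics/scene0.png

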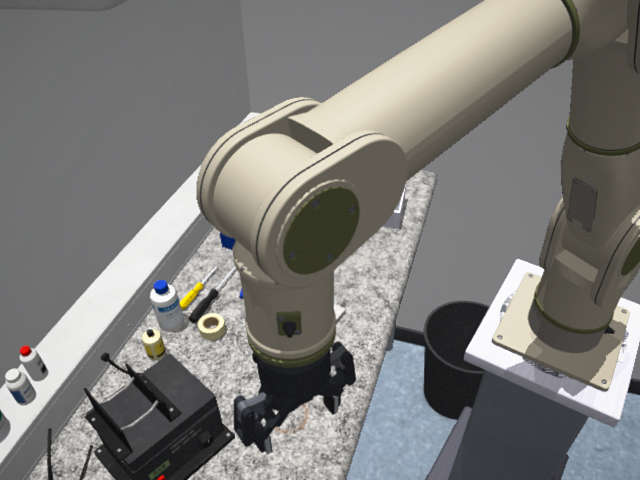

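View pics/wrist0.png

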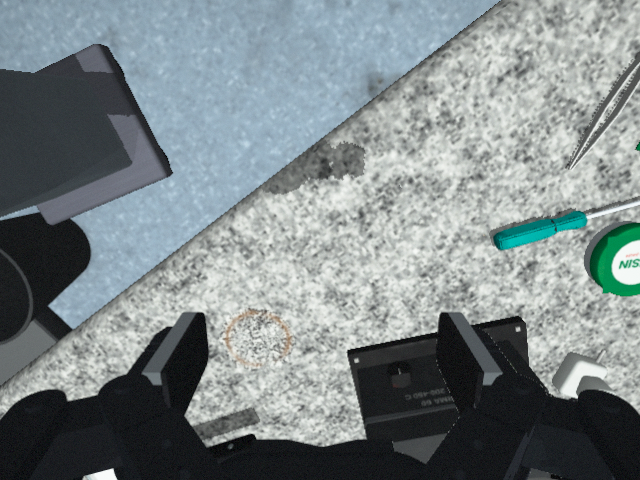

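Call:
play_rows:
  moves:
    - [0, [30, -25, 40], [0, 0, -0.14]]
    - [0, [60, -50, 60], [0, 0, -0.28]]
    - [0, [90, -75, 60], [0, 0, -0.42]]
    - [0, [120, -100, 60], [0, 0, -0.56]]
    - [0, [150, -125, 60], [0, 0, -0.7]]
    - [0, [180, -150, 60], [0, 0, -0.84]]
    - [0, [210, -170, 60], [0, 0, -0.98]]
    - [0, [210, -170, 60], [0, 0, -1.12]]
    - [0, [210, -170, 60], [0, 0, -1.15]]
    - [0, [210, -170, 60], [0, 0, -1.15]]

```text
t: 2.5
tool_pos: [0.4415, 0.411, 0.2913]
tool_rot: [[-0.044, 0.999, -0.0], [0.999, 0.044, 0.0], [0.0, -0.0, -1.0]]
ft_force: [-0.5, -0.0, 0.4]
width: 0.0857
```

```bash
sed -i "s/c+'0'/c+'1'/" a.py; python3 a.py
```

```text
{'t': 2.5, 'joints': [-57.232, 14.752, 12.344, 82.487, -3.168, 83.099, -42.398], 'joint_velocities': [-0.297, -0.063, -0.619, -0.097, 0.223, -0.085, 2.251], 'tau': [1.149, -56.652, 3.901, -39.831, 0.097, 0.001, -0.862], 'tool_pos': [0.442, 0.411, 0.291], 'tool_rot': [[-0.044, 0.999, -0.0], [0.999, 0.044, 0.0], [0.0, -0.0, -1.0]], 'ft_force': [-0.515, -0.01, 0.378], 'moment': [0.004, 0.061, 0.021], 'width': 0.086}
0.0187
scene [0.018 0.846 0.817] [[-0.83, 0.35, -0.44], [-0.56, -0.54, 0.63], [-0.02, 0.77, 0.64]]
  shovel 0.66 [296.5 336. ] [0.4384 0.3101 0.0087] 1
  shovel_grip 0.64 [276.7 338.1] [0.441  0.3658 0.0565] 1
  blade_tip 0.84 [328.1 298.2] [0.4445 0.1875 0.0045] 1
  drive 0.87 [316.1 309.4] [0.4421 0.236  0.0153] 1
  drop_tray 0.63 [373.7 208.3] [ 0.5136 -0.1313  0.0124] 1
  gap_mid 0.59 [368.1 207.3] [ 0.5284 -0.1291  0.0111] 1
  cutters 0.64 [250.9 280.3] [0.6173 0.2316 0.0013] 1
  tape 0.86 [211.8 325.9] [ 0.6021  0.3764 -0.0014] 1
  pen 0.46 [329.7 184.6] [ 0.6648 -0.1618  0.0121] 1
side [-0.092 -0.244  0.76 ] [[0.51, 0.59, -0.63], [-0.86, 0.34, -0.37], [-0.0, 0.73, 0.6
[... 437 characters left out ...]
2281 -0.0015] 2
  cutters 0.65 [400.5 302.1] [ 0.5098 -0.0817  0.0305] 2
  tape 0.9 [241.3 216.2] [0.576  0.3613 0.0157] 2
  tape 0.27 [251.9 276. ] [0.4318 0.225  0.0117] 2
  pen 0.58 [464.3 279.9] [ 0.659  -0.17    0.0024] 1
wrist [0.44  0.491 0.435] [[1.0, -0.04, -0.01], [0.04, 0.95, 0.31], [-0.0, -0.31, 0.95]]
  shovel 0.76 [321.6 269.5] [0.4461 0.3318 0.0578] 1
  shovel_grip 0.87 [325.3 237.2] [0.4484 0.3666 0.0575] 1
  blade_tip 0.64 [315.8 359.5] [0.4445 0.186  0.0044] 1
  drive 0.83 [320.9 327.7] [0.4489 0.2384 0.0151] 1
  drop_tray 0.45 [325.6 239.8] [0.4488 0.3637 0.0569] 1
  tape 0.66 [455.2 214.9] [5.949e-01 3.801e-01 1.000e-04] 1
  pen 0.21 [323.8 329.5] [0.4525 0.2361 0.0151] 1
```

View pics/wrist1.png

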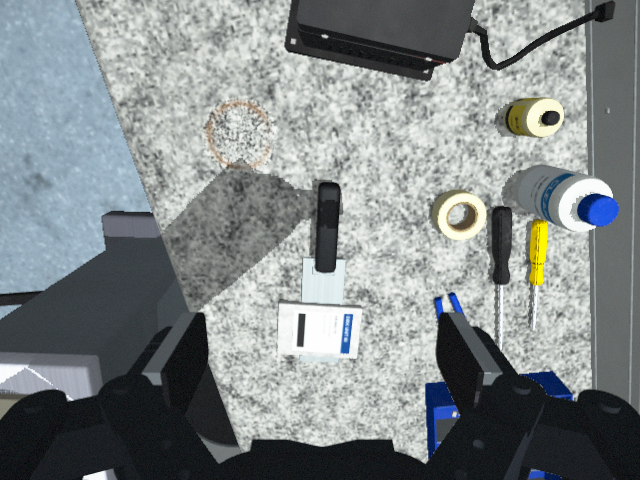

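View pics/scene1.png

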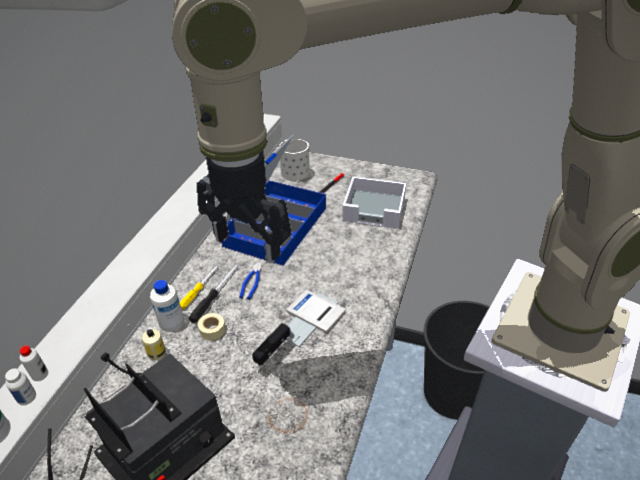

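```bash
cat >> h.py <<'E'
def cloud(s):
    K=np.array(s['intrinsics']);k=s['k1']
    v,u=np.mgrid[0:480,0:640]
    d=np.stack([(u-K[0,2])/K[0,0],(v-K[1,2])/K[1,1]],-1);w=d.copy()
    for _ in range(15): w=d/(1+k*(w**2).sum(-1,keepdims=True))
    r=s['range_z'];c=np.stack([w[...,0]*r,-w[...,1]*r,-r],-1)
    P=c@np.array(s['rotation']).T+np.array(s['eye']);P[r<=0]=np.nan
    return P
def rect(p):
    (c,sz,a)=cv2.minAreaRect((p[:,:2]*1000).astype(np.float32)); return np.round(c,1),np.round(sz,1),round(a,2)
E
cat > b.py <<'E'
from h import *
for c in ['wrist','scene','side']:
    s=snap(c);P=cloud(s);np.save(c+'.npy',P);p=P.reshape(-1,3);p=p[~np.isnan(p[:,0])]
    im=s['img'].reshape(-1,3)
    q=p[(abs(p[:,0]-.442)<.06)&(abs(p[:,1]-.29)<.14)]
    print(c,'bench',np.median(q[(abs(q[:,2])<.004)][:,2]))
    h=q[(q[:,2]>.035)&(q[:,2]<.08)&(q[:,1]>.30)&(abs(q[:,0]-.442)<.04)]
    if len(h)>20:
        print(' handle',len(h),h[:,2].max(),np.median(h[:,2]),h.min(0),h.max(0),rect(h))
        vt=np.linalg.svd(h[:,:2]-h[:,:2].mean(0),full_matrices=False)[2][0]; print('  dir deg',np.degrees(np.arctan2(vt[1],vt[0])))
    d=q[(q[:,2]>.009)&(q[:,2]<.02)&(q[:,1]<.29)]
    print(' disk',len(d),np.median(d[:,2]),rect(d))
    t=p[(abs(p[:,0]-.513)<.11)&(abs(p[:,1]+.137)<.11)&(p[:,2]>.044)&(p[:,2]<.056)]
    if len(t)>50: print(' tray rim',len(t),np.median(t[:,2]),rect(t))
E
python3 b.py
```

```text
wrist bench 0.0014204488659267933
 handle 1957 0.059928264652659324 0.05682676317401181 [0.438255   0.32597931 0.03691633] [0.4610493  0.41879799 0.05992826] (array([449.6, 372.4]), array([92.8, 22.4]), 89.34)
  dir deg -90.4194891478288
 disk 4290 0.014126666683588918 (array([446.1, 232.2]), array([ 71.1, 100. ]), 88.32)
scene bench 0.0003283274701308958
 handle 697 0.05985937301884914 0.054302357710457105 [0.43555615 0.32603141 0.0352617 ] [0.46002345 0.42105338 0.05985937] (array([448. , 373.5]), array([95.1, 24.4]), 89.5)
  dir deg 88.99066859444869
 disk 1255 0.0131973337351452 (array([446.1, 233.5]), array([ 73.2, 101.4]), 87.34)
 tray rim 403 0.04874213230711666 (array([ 545.8, -131.2]), array([199.4, 137.1]), 19.6)
side bench -0.0006969137477953469
 handle 468 0.05768788952263493 0.052710244651940685 [0.43430695 0.3209757  0.03503548] [0.45809387 0.41903432 0.05768789] (array([445.9, 370. ]), array([23.6, 98.1]), 0.48)
  dir deg -88.64645618938378
 disk 1098 0.011764114096465494 (array([443.2, 231.1]), array([ 71.4, 102.6]), 88.67)
 tray rim 799 0.04851501610675335 (array([ 545.1, -130.9]), array([209.6, 135.9]), 23.3)
```

Call:
play_rows:
  moves:
    - [0, [8, -40, 0], [0, 0, 0]]
    - [0, [16, -80, 0], [0, 0, 0]]
    - [0, [24, -120, 0], [0, 0, 0]]
    - [0, [32, -160, 0], [0, 0, 0]]
    - [0, [40, -200, 0], [0, 0, 0]]
    - [0, [48, -240, 0], [0, 0, 0]]
    - [0, [56, -280, 0], [0, 0, 0]]
    - [0, [64, -320, 0], [0, 0, 0]]
    - [0, [70, -360, 0], [0, 0, 0]]
    - [0, [70, -380, 0], [0, 0, 0]]
    - [0, [70, -380, 0], [0, 0, 0]]
    - [0, [70, -380, 0], [0, 0, 0]]

```text
t: 5.35
tool_pos: [0.5123, 0.0305, 0.2914]
tool_rot: [[-0.04, 0.999, 0.0], [0.999, 0.04, 0.001], [0.0, 0.0, -1.0]]
ft_force: [0.4, 0.3, 0.8]
width: 0.0856
```

```bash
cat > c.py <<'E'
from h import *
for c in ['wrist','scene','side']:
    s=snap(c,c+'2');P=cloud(s);np.save(c+'2.npy',P);p=P.reshape(-1,3);p=p[~np.isnan(p[:,0])]
    for n in ['drop_tray','gap_mid']:
        for q in landmark_of(c,n)[:2]:
            px=np.array(q['position'])*[640,480];print(n,round(q['score'],2),px.round(1),at_z(s,px,.05 if n=='gap_mid' else 0).round(4))
    t=p[(abs(p[:,0]-.513)<.085)&(abs(p[:,1]+.137)<.1)]
    b=t[abs(t[:,2])<.004];f=t[abs(t[:,2]-.012)<.003]
    print(c,'floor',len(f),np.median(f[:,2]) if len(f) else 0)
    t=t[(t[:,2]>.042)&(t[:,2]<.058)]
    if len(t)>50: print(' tray rim',len(t),np.median(t[:,2]),rect(t))
E
python3 c.py
```

```text
drop_tray 0.65 [320.4 324.5] [ 0.5184 -0.1457  0.    ]
gap_mid 0.9 [303.1 302.4] [ 0.4978 -0.0901  0.05  ]
gap_mid 0.51 [259.4  24.6] [0.4533 0.1758 0.05  ]
wrist floor 8206 0.013472934174543011
 tray rim 2632 0.0506643088465244 (array([ 518.4, -143.5]), array([139.8, 131.7]), 19.7)
drop_tray 0.61 [371.  210.9] [ 0.5216 -0.133   0.    ]
gap_mid 0.91 [369.6 204.1] [ 0.5072 -0.0954  0.05  ]
gap_mid 0.32 [211.1 330.8] [0.5583 0.4158 0.05  ]
scene floor 1001 0.011953512696525559
 tray rim 438 0.04841334965024413 (array([ 518.7, -142.4]), array([140.7, 141.8]), 19.8)
drop_tray 0.7 [427.1 320.4] [ 0.5182 -0.1392  0.    ]
gap_mid 0.66 [400.4 302.1] [ 0.4936 -0.0858  0.05  ]
side floor 2409 0.011378678240333895
 tray rim 875 0.0484187479721756 (array([ 516.9, -143.6]), array([143.7, 129.5]), 20.01)
```

View pics/wrist2.png

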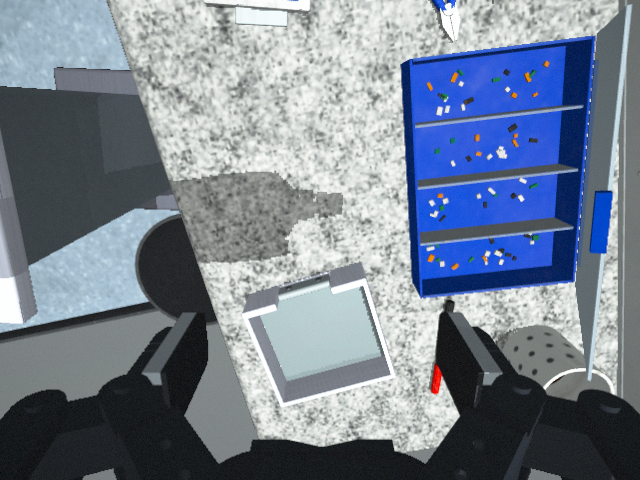

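View pics/side2.png

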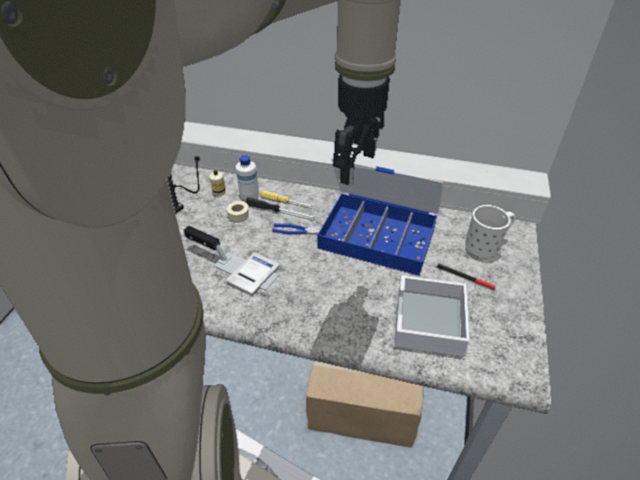

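Run:
```python
from h import *
P=np.load('wrist2.npy').reshape(-1,3)
for c in ['wrist2','scene2','side2']:
    P=np.load(c+'.npy').reshape(-1,3);P=P[~np.isnan(P[:,0])]
    a=np.radians(-70.2);X=np.array([np.cos(a),np.sin(a)]);Y=np.array([-X[1],X[0]])
    d=P[:,:2]-[.5184,-.1435];x=d@X;y=d@Y;z=P[:,2]
    m=(x>-.070)&(x<-.054)&(abs(y)<.075)&(z>.014)
    h=m&(z>.042)
    for yb in np.arange(-72,72,6):
        k=m&(y*1000>=yb)&(y*1000<yb+6)
        if k.sum(): print(yb,k.sum(),z[k].max().round(4),np.median(z[k]).round(4),end=' | ')
    hy=y[h]; print('\n',c,'horn inner',hy[hy<0].max(),hy[hy>0].min(),'x',x[h].min(),x[h].max(),'y',y[h].min(),y[h].max())
```

```text
-72 72 0.0533 0.0478 | -66 107 0.0526 0.0433 | -60 100 0.0526 0.042 | -54 104 0.0529 0.0414 | -48 108 0.0526 0.042 | -42 104 0.0531 0.042 | -36 116 0.053 0.0411 | -30 61 0.0332 0.0301 | -24 58 0.0334 0.0294 | -18 64 0.0331 0.03 | -12 60 0.0332 0.0299 | -6 61 0.0341 0.0302 | 0 61 0.0338 0.0301 | 6 64 0.0328 0.0294 | 12 60 0.0332 0.0303 | 18 65 0.0333 0.029 | 24 65 0.0334 0.0286 | 30 84 0.0524 0.0419 | 36 108 0.0531 0.0409 | 42 109 0.0527 0.0418 | 48 111 0.0531 0.0428 | 54 110 0.0529 0.0412 | 60 116 0.0529 0.0436 | 66 85 0.0521 0.0436 | 
 wrist2 horn inner -0.03067202789425564 0.031061713050066577 x -0.06600115469125974 -0.05407030479595154 y -0.06967787709220968 0.06986368952123341
-72 23 0.0517 0.0334 | -66 33 0.0516 0.0318 | -60 32 0.0503 0.0345 | -54 32 0.0524 0.0359 | -48 35 0.0517 0.0332 | -42 31 0.0528 0.034 | -36 30 0.0505 0.0322 | -30 15 0.0291 0.0249 | -24 17 0.0316 0.0259 | -18 15 0.0307 0.0243 | -12 18 0.0316 0.024 | -6 15 0.0299 0.0236 | 0 14 0.0311 0.0229 | 6 15 0.0323 0.0249 | 12 17 0.0314 0.0255 | 18 15 0.0331 0.0251 | 24 15 0.0335 0.0228 | 30 28 0.054 0.036 | 36 27 0.0
[... 242 characters left out ...]
32122 0.07087441828236839
-72 71 0.0505 0.0362 | -66 13 0.0503 0.0483 | -60 14 0.0505 0.0482 | -54 10 0.0502 0.0473 | -48 20 0.0518 0.0485 | -42 12 0.0511 0.0486 | -36 8 0.0501 0.0474 | -30 1 0.028 0.028 | -24 6 0.0296 0.0209 | -18 8 0.0308 0.0302 | -12 12 0.0307 0.0293 | -6 8 0.0306 0.029 | 0 14 0.0338 0.0294 | 6 7 0.0308 0.0282 | 12 13 0.0323 0.0274 | 18 11 0.0317 0.0286 | 24 21 0.0451 0.0358 | 30 27 0.0513 0.0447 | 36 12 0.0516 0.0485 | 42 9 0.0519 0.0493 | 48 13 0.0511 0.0486 | 54 12 0.0504 0.0485 | 60 24 0.0525 0.0466 | 66 4 0.0495 0.0472 | 
 side2 horn inner -0.033037732123577045 0.02883399757239027 x -0.06531473823095135 -0.054037247304842516 y -0.07286031056090553 0.07017962120458743
```

Call:
play_rows:
  moves:
    - [0, [-6, 40, 0], [0, 0, -0.01]]
    - [0, [-12, 80, 0], [0, 0, -0.02]]
    - [0, [-18, 120, 0], [0, 0, -0.03]]
    - [0, [-24, 160, 0], [0, 0, -0.04]]
    - [0, [-32, 200, 0], [0, 0, -0.045]]
    - [0, [-40, 240, -20], [0, 0, -0.05]]
    - [0, [-48, 280, -50], [0, 0, -0.053]]
    - [0, [-56, 310, -90], [0, 0, -0.053]]
    - [0, [-63, 328, -130], [0, 0, -0.053]]
    - [0, [-63, 330, -150], [0, 0, -0.053]]
    - [0, [-63, 330, -150], [0, 0, -0.053]]

```text
t: 6.9
tool_pos: [0.4473, 0.3602, 0.1379]
tool_rot: [[0.011, 1.0, -0.004], [1.0, -0.011, -0.004], [-0.004, -0.004, -1.0]]
ft_force: [0.5, -0.3, 0.9]
width: 0.0853
```

```bash
python3 b.py | head -6; python3 -c "
from h import *
s=snap('wrist','w3');s=snap('side','s3');print(get_state()['tool_pos'],get_state()['ft_force'])"
```

```text
wrist bench 0.0013184710805476674
 handle 5455 0.059890413388412805 0.05678401718340281 [0.43839463 0.32646674 0.03659457] [0.46092575 0.41887485 0.05989041] (array([449.6, 372.7]), array([92.4, 22.1]), 89.55)
  dir deg -90.42330878525044
 disk 9327 0.014037170415197142 (array([446. , 232.4]), array([ 72. , 100.2]), 87.91)
scene bench 0.00030751818613722337
 handle 700 0.05963100218965778 0.05428570200840094 [0.43573585 0.32782623 0.03502258] [0.45921066 0.42025315 0.059631  ] (array([447.5, 374. ]), array([92.4, 23.5]), 89.96)
[0.45043868 0.36065999 0.14326191] [0.49908793 0.60788481 0.36009819]
```

View pics/w3.png

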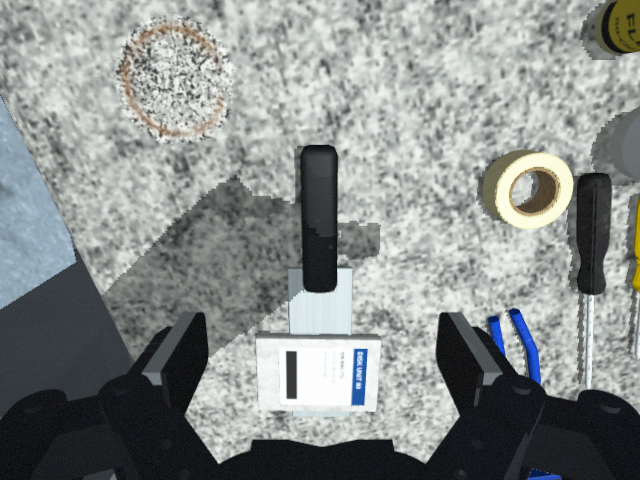

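Call:
play_rows:
  moves:
    - [0, [-1, 0, -30], [0, 0, 0]]
    - [0, [-1, 0, -60], [0, 0, 0]]
    - [0, [-1, 0, -90], [0, 0, 0]]
    - [0, [-1, 0, -110], [0, 0, 0]]
    - [0, [-1, 0, -118], [0, 0, 0]]
    - [0, [-1, 0, -119], [0, 0, 0]]
    - [0, [-1, 0, -119], [0, 0, 0]]
    - [60, [-1, 0, -119], [0, 0, 0]]
  squeeze: 30

```text
t: 7.95
tool_pos: [0.4503, 0.3613, 0.0258]
tool_rot: [[0.014, 1.0, 0.004], [1.0, -0.014, 0.004], [0.004, 0.004, -1.0]]
ft_force: [-0.3, 0.2, 0.0]
width: 0.0733
```

```bash
python3 -c "
from h import *
s=snap('wrist','w4');st=get_state();print(st['t'],st['tool_pos'],st['tool_rot'],st['ft_force'],st['width'])"
```

```text
8.0 [0.45012097 0.3612335  0.02558922] [[ 0.01360326  0.99990082  0.00364842]
 [ 0.99990097 -0.01361624  0.00355542]
 [ 0.00360474  0.00359969 -0.99998702]] [ 0.163949    0.33410509 -1.11203638] 0.06630630095631374
```

View pics/w4.png

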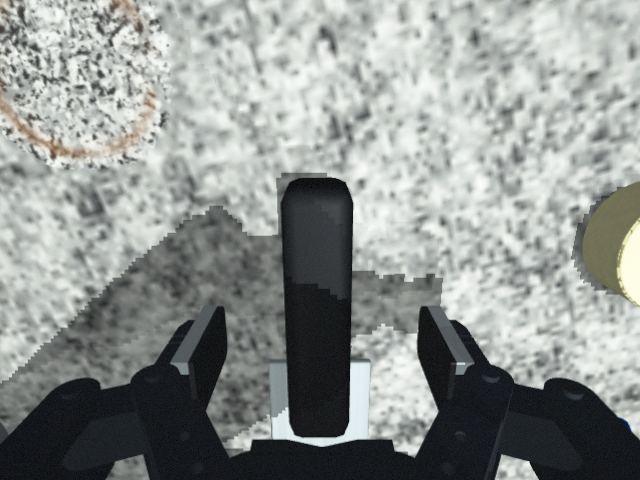

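Call:
play_rows:
  moves:
    - [110, [0, 0, 0], [0, 0, 0]]
    - [140, [0, 0, 0], [0, 0, 0]]
    - [160, [0, 0, 0], [0, 0, 0]]
    - [170, [0, 0, 0], [0, 0, 0]]
    - [180, [0, 0, 0], [0, 0, 0]]
    - [190, [0, 0, 0], [0, 0, 0]]
    - [210, [0, 0, 0], [0, 0, 0]]
    - [255, [0, 0, 0], [0, 0, 0]]
    - [255, [0, 0, 0], [0, 0, 0]]
    - [255, [0, 0, 0], [0, 0, 0]]
  squeeze: 40

```text
t: 9.0
tool_pos: [0.45, 0.3613, 0.0256]
tool_rot: [[0.014, 1.0, 0.003], [1.0, -0.014, 0.004], [0.004, 0.003, -1.0]]
ft_force: [-1.0, -0.4, 3.2]
width: 0.0214
```

Call:
play_rows:
  moves:
    - [255, [0, 0, 0], [0, 0, 0]]
    - [255, [0, 0, 0], [0, 0, 0]]
    - [255, [0, 0, 0], [0, 0, 0]]
  squeeze: 80

```text
t: 9.3
tool_pos: [0.45, 0.3614, 0.0258]
tool_rot: [[0.014, 1.0, 0.004], [1.0, -0.014, 0.004], [0.004, 0.004, -1.0]]
ft_force: [-1.8, 0.5, 3.0]
width: 0.021
```

```bash
python3 -c "
from h import *
s=snap('wrist','w5');snap('side','s5');st=get_state();print(st)"; python3 b.py|grep -v bench
```

```text
{'t': 9.4, 'joints': array([-53.02473149,  24.55628099,  11.73388319, 103.71356002,
        -6.181943  ,  52.05058851, -39.32042586]), 'joint_velocities': array([-0.0755572 ,  0.01532446, -0.07565082, -0.12247506,  0.00392793,
        0.07468913,  0.05334232]), 'tau': array([  0.44565389, -58.06767225,   4.77880195, -31.04999542,
         0.3109773 ,  -0.6589137 ,   0.07448235]), 'tool_pos': array([0.45003498, 0.36141171, 0.02573331]), 'tool_rot': array([[ 0.01360215,  0.99990124,  0.00353392],
       [ 0.99990023, -0.01361543,  0.00376295],
       [ 0.00381069,  0.00348239, -0.99998668]]), 'ft_force': array([-1.01965771, -0.52314078,  3.79678866]), 'moment': array([-0.14318814,  0.5187869 , -0.11200321]), 'width': 0.020978180442999348}
 handle 25692 0.07999860052365608 0.05701426009480834 [0.40561558 0.32792152 0.03500082] [0.48199659 0.41931283 0.0799986 ] (array([451.7, 371. ]), array([83.7, 74.1]), 50.57)
  dir deg -92.05943537793922
 disk 0 nan (array([0., 0.]), array([0., 0.]), 0.0)
 handle 768 0.07989944587271192 0.055370874882637255 [0.40752439 0.33072887 0.03503053] [0.48163177 0.42087303 0.07989945] (array([445., 379.]), array([73.3, 66.4]), 42.04)
  dir deg 86.52302748910634
 disk 1233 0.013251591606995294 (array([446.3, 233.9]), array([ 72.2, 102.8]), 87.81)
 tray rim 411 0.048433586514522786 (array([ 547.1, -131.7]), array([204.8, 141.5]), 21.98)
 handle 497 0.07980488250057316 0.055062226702736305 [0.40468939 0.32021158 0.03515345] [0.48189613 0.41434167 0.07980488] (array([446.9, 362.7]), array([79.3, 67.9]), 40.91)
  dir deg 174.9709642799483
 disk 1101 0.011865036782690352 (array([443.3, 231.1]), array([ 71.3, 103.4]), 87.28)
 tray rim 787 0.048782686516541496 (array([ 544.5, -131.4]), array([207.6, 136.3]), 23.28)
  return _methods._mean(a, axis=axis, dtype=dtype,
  ret = ret.dtype.type(ret / rcount)
```

View pics/w5.png

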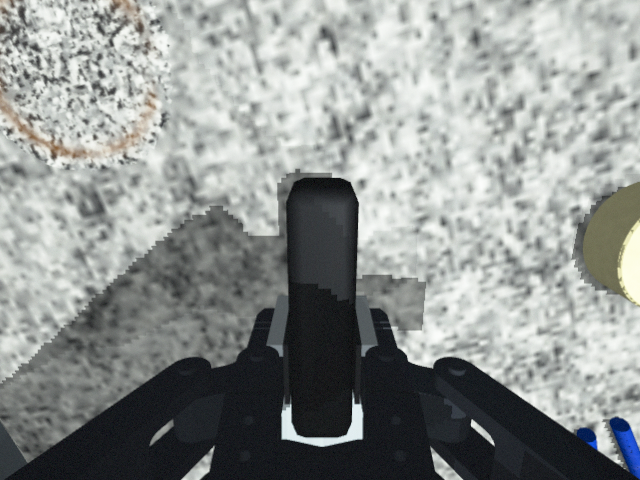

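Call:
play_rows:
  moves:
    - [255, [0, 0, 2], [0, 0, 0]]
    - [255, [0, 0, 6], [0, 0, 0]]
    - [255, [0, 0, 13], [0, 0, 0]]
    - [255, [0, 0, 23], [0, 0, 0]]
    - [255, [0, 0, 35], [0, 0, 0]]
    - [255, [0, 0, 47], [0, 0, 0]]
    - [255, [0, 0, 59], [0, 0, 0]]
    - [255, [0, 0, 69], [0, 0, 0]]
    - [255, [0, 0, 76], [0, 0, 0]]
    - [255, [0, 0, 80], [0, 0, 0]]
    - [255, [0, 0, 80], [0, 0, 0]]

```text
t: 10.65
tool_pos: [0.4502, 0.3615, 0.1062]
tool_rot: [[0.014, 1.0, 0.004], [1.0, -0.014, 0.004], [0.004, 0.004, -1.0]]
ft_force: [0.3, 0.2, -2.8]
width: 0.0212
```

```bash
cat > d.py <<'E'
from h import *
import sys
tag=sys.argv[1]
st=get_state();print(st['t'],st['tool_pos'].round(4),st['ft_force'].round(2),st['moment'].round(3),st['width'])
tp=st['tool_pos'];X=-st['tool_rot'][:2,0];X=X/np.linalg.norm(X);Y=np.array([-X[1],X[0]]);print('axis',np.degrees(np.arctan2(X[1],X[0])).round(2), 'tcp in tray', end=' ')
a=np.radians(-70.2);T=np.array([np.cos(a),np.sin(a)]);d=tp[:2]-[.5184,-.1435];print((d@T).round(4),(d@[-T[1],T[0]]).round(4))
for c in ['scene','side']:
    s=snap(c,c+tag);P=cloud(s).reshape(-1,3);P=P[~np.isnan(P[:,0])]
    d=P[:,:2]-tp[:2];x=d@X-.0527;y=d@Y;z=P[:,2]
    zs=tp[2]-.0257
    m=(x>.015)&(x<.15)&(abs(y)<.06)&(abs(z-zs-.012)<.012)
    if m.sum()<100: continue
    # disk top plane in shovel frame
    Q=np.c_[x,y,z-zs][m]; k=Q[:,2]>np.percentile(Q[:,2],50)-.003
    Q=Q[k]; A=np.c_[Q[:,:2],np.ones(len(Q))]; co=np.linalg.lstsq(A,Q[:,2],rcond=None)[0]
    r=Q[:,2]-A@co;kk=abs(r)<.002;co=np.linalg.lstsq(A[kk],Q[kk,2],rcond=None)[0]
    print(c,'plane slopes',co.round(4),'z at x=.077',(co@[.077,0,1]).round(4),'rect(shovel frame)',rect(Q[kk]),len(Q))
E
python3 d.py 6
```

```text
10.65 [0.4502 0.3615 0.1062] [ 0.29  0.21 -2.78] [ 0.237  0.009 -0.001] 0.021178972101500586
axis -90.78 tcp in tray -0.4983 0.1069
scene plane slopes [-0.0033  0.005   0.012 ] z at x=.077 0.0117 rect(shovel frame) (array([73.8, -3. ]), array([102.3,  71. ]), 88.02) 1258
side plane slopes [-0.0018  0.0031  0.0108] z at x=.077 0.0106 rect(shovel frame) (array([77.8, -5.4]), array([100.6,  71.9]), 88.68) 1189
```

View pics/scene6.png

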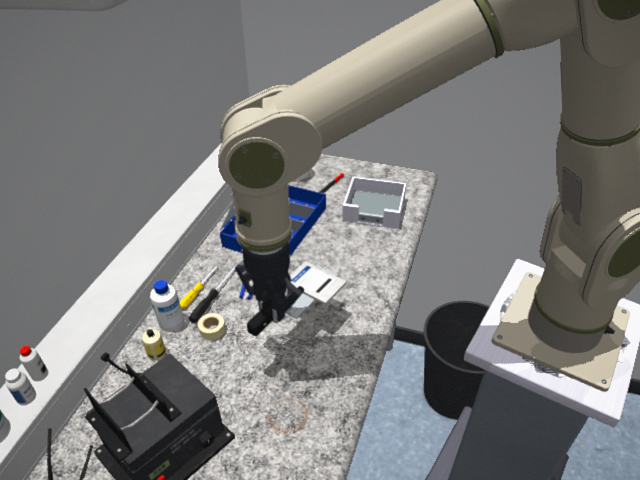

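Call:
play_rows:
  moves:
    - [255, [0, -4, 0], [0, 0, 0.004]]
    - [255, [1, -14, 0], [0, 0, 0.012]]
    - [255, [2, -30, 0], [0, 0, 0.027]]
    - [255, [3, -50, 0], [0, 0, 0.045]]
    - [255, [4, -72, 0], [0, 0, 0.064]]
    - [255, [5, -96, 0], [0, 0, 0.086]]
    - [255, [7, -120, 0], [0, 0, 0.107]]
    - [255, [8, -144, 0], [0, 0, 0.128]]
    - [255, [9, -166, 0], [0, 0, 0.148]]
    - [255, [10, -184, 0], [0, 0, 0.164]]
    - [255, [11, -196, 0], [0, 0, 0.175]]
    - [255, [11, -202, 0], [0, 0, 0.18]]

```text
t: 11.95
tool_pos: [0.4607, 0.1571, 0.1052]
tool_rot: [[-0.164, 0.986, 0.002], [0.986, 0.164, 0.003], [0.003, 0.003, -1.0]]
ft_force: [-0.2, 0.6, -2.2]
width: 0.0206
```

Call:
play_rows:
  moves:
    - [255, [0, -4, 0], [0, 0, 0.004]]
    - [255, [1, -14, 0], [0, 0, 0.012]]
    - [255, [2, -30, 0], [0, 0, 0.027]]
    - [255, [3, -50, 0], [0, 0, 0.045]]
    - [255, [4, -72, 0], [0, 0, 0.064]]
    - [255, [5, -94, 0], [0, 0, 0.086]]
    - [255, [7, -116, 0], [0, 0, 0.107]]
    - [255, [8, -136, 0], [0, 0, 0.128]]
    - [255, [9, -152, 0], [0, 0, 0.148]]
    - [255, [10, -164, 0], [0, 0, 0.164]]
    - [255, [11, -170, 0], [0, 0, 0.175]]
    - [255, [11, -172, 0], [0, 0, 0.18]]

```text
t: 13.15
tool_pos: [0.4718, -0.0154, 0.1052]
tool_rot: [[-0.338, 0.941, 0.001], [0.941, 0.338, 0.004], [0.003, 0.003, -1.0]]
ft_force: [0.2, 0.3, -2.9]
width: 0.0209
```

```bash
python3 d.py 7
```

```text
13.15 [ 0.4718 -0.0154  0.1052] [ 0.18  0.34 -2.9 ] [0.175 0.1   0.005] 0.020888081197334058
axis -70.24 tcp in tray -0.1363 -0.0005
scene plane slopes [-0.001   0.0073  0.0125] z at x=.077 0.0124 rect(shovel frame) (array([72.8, -3.7]), array([96.2, 71.5]), 87.01) 175
side plane slopes [-0.0037  0.0016  0.0117] z at x=.077 0.0114 rect(shovel frame) (array([75.4, -4.7]), array([102.2,  68. ]), 88.98) 1563
```

View pics/scene7.png

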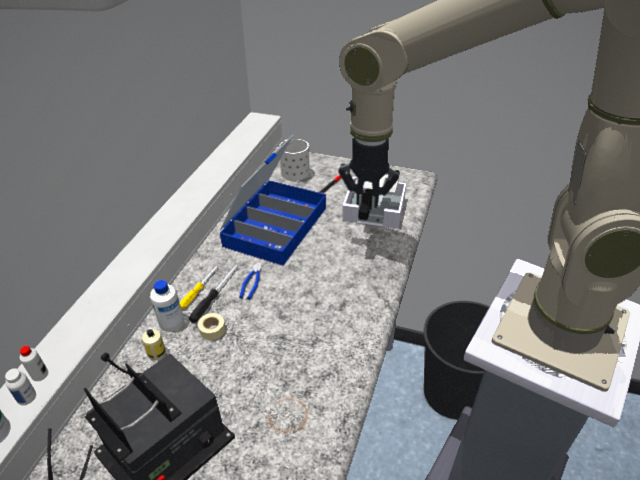

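View pics/side7.png

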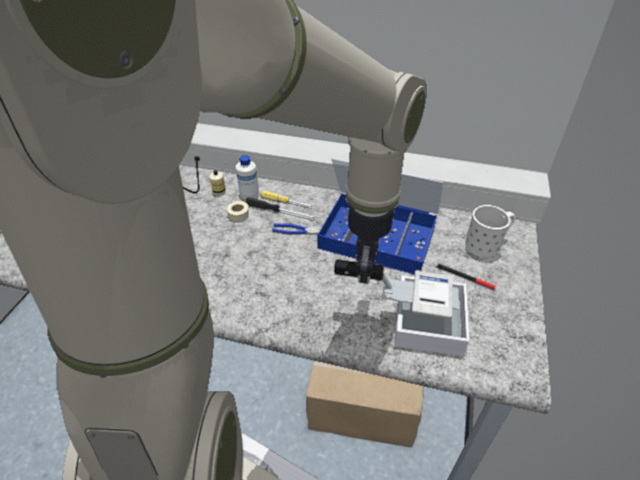

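Run:
```python
from h import *
st=get_state();tp=st['tool_pos'];X=-st['tool_rot'][:2,0];Y=np.array([-X[1],X[0]]);zs=tp[2]-.0257
for c in ['side','scene']:
    s=snap(c);P=cloud(s).reshape(-1,3);P=P[~np.isnan(P[:,0])]
    d=P[:,:2]-tp[:2];x=d@X-.0527;y=d@Y;z=P[:,2]-zs
    for a in range(-14,36,6):
        m=(x*1000>a)&(x*1000<a+6)&(abs(y)<.06)&(abs(z-.003)<.006)
        if m.sum()>2: print(c,a,m.sum(),y[m].min().round(4),y[m].max().round(4),np.median(z[m]).round(4))
    a=np.radians(-70.2);T=np.array([np.cos(a),np.sin(a)]);q=P[:,:2]-[.5184,-.1435];tx=q@T;ty=q@[-T[1],T[0]]
    m=(abs(tx)<.08)&(abs(ty)<.08)&(P[:,2]>.044)&(P[:,2]<.055)
    print('tray rim y',ty[m].min(),ty[m].max(), 'x',tx[m].min(),tx[m].max())
s=snap('side'); im=s['img'][230:370,320:500]; cv2.imwrite('pics/z7.png',cv2.cvtColor(cv2.resize(im,None,fx=4,fy=4,interpolation=2),cv2.COLOR_RGB2BGR))
```

```text
side -14 40 -0.0279 0.0027 0.0046
side -8 46 -0.027 0.0232 0.0039
side -2 63 -0.0271 0.0249 0.0046
side 4 66 -0.0273 0.0238 0.003
side 10 68 -0.0263 0.0234 0.003
side 16 67 -0.0276 0.023 0.0033
side 22 69 -0.0267 0.0246 0.003
side 28 65 -0.0261 0.0254 0.0027
side 34 69 -0.0263 0.0234 0.0028
tray rim y -0.07352922591258533 0.06880047477042049 x -0.06517292805409539 0.06425640808130915
scene -14 6 -0.0226 -0.0175 0.0045
scene -8 5 -0.0238 -0.0185 0.0022
scene 4 9 -0.0238 -0.0168 0.0031
scene 10 6 -0.0236 -0.0156 0.0048
scene 16 4 -0.0223 -0.0173 0.0039
scene 22 5 -0.0237 -0.019 0.0025
scene 28 5 -0.0233 0.0229 0.0035
scene 34 4 -0.0479 0.0245 0.0062
tray rim y -0.06959403001181706 0.07130472614557362 x -0.07077491003506191 0.06909316410226542
```

View pics/z7.png

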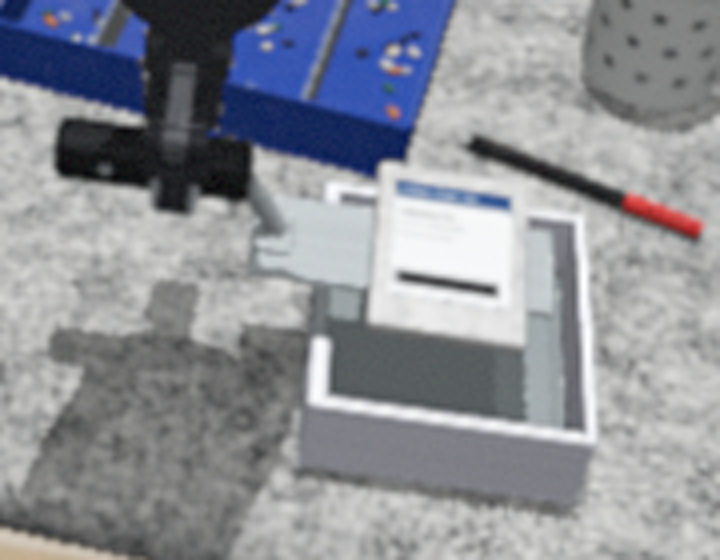

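Call:
play_rows:
  moves:
    - [255, [0, 0, -3], [0, 0, 0]]
    - [255, [0, 0, -9], [0, 0, 0]]
    - [255, [0, 0, -17], [0, 0, 0]]
    - [255, [0, 0, -25], [0, 0, 0]]
    - [255, [0, 0, -32], [0, 0, 0]]
    - [255, [0, 0, -37], [0, 0, 0]]
    - [255, [0, 0, -39], [0, 0, 0]]
    - [255, [0, 0, -40], [0, 0, 0]]
    - [255, [0, 0, -40], [0, 0, 0]]
    - [255, [0, 0, -40], [0, 0, 0]]

```text
t: 14.4
tool_pos: [0.4719, -0.0142, 0.0654]
tool_rot: [[-0.339, 0.941, 0.002], [0.941, 0.339, 0.004], [0.003, 0.003, -1.0]]
ft_force: [-0.2, -0.2, -2.7]
width: 0.0209
```

```bash
python3 d.py 8
python3 - <<'E'
from h import *
s=snap('side'); im=s['img'][230:370,320:500]; cv2.imwrite('pics/z8.png',cv2.cvtColor(cv2.resize(im,None,fx=4,fy=4,interpolation=2),cv2.COLOR_RGB2BGR))
for i in range(3): snap('scene'); print(get_state()['ft_force'],get_state()['tool_pos'])
E
```

```text
14.4 [ 0.4719 -0.0142  0.0654] [-0.18 -0.19 -2.65] [ 0.186  0.052 -0.05 ] 0.020850194054945405
axis -70.2 tcp in tray -0.1374 0.0001
scene plane slopes [-0.0103  0.0112  0.012 ] z at x=.077 0.0112 rect(shovel frame) (array([83.2, -4.2]), array([105.8, 133.5]), 89.31) 222
side plane slopes [-0.0051  0.0034  0.0117] z at x=.077 0.0113 rect(shovel frame) (array([83.9, -0. ]), array([118.2, 129.8]), 89.5) 1704
[ 0.13511684  0.23017543 -2.46367614] [ 0.47181553 -0.01419299  0.06530811]
[ 0.39889432 -0.34349948 -3.37536524] [ 0.47177611 -0.01418869  0.06528176]
[ 0.66249861 -0.6173824  -2.2633437 ] [ 0.47176064 -0.01419236  0.06524095]
```

View pics/z8.png

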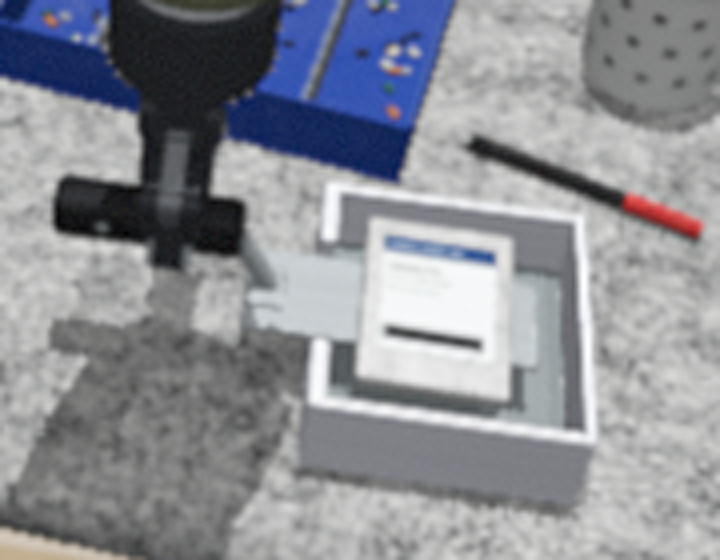

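Call:
play_rows:
  moves:
    - [255, [0, 0, -1], [0, 0, 0]]
    - [255, [0, 0, -2], [0, 0, 0]]
    - [255, [0, 0, -3], [0, 0, 0]]
    - [255, [0, 0, -4], [0, 0, 0]]
    - [255, [0, 0, -4], [0, 0, 0]]

```text
t: 15.2
tool_pos: [0.4716, -0.0142, 0.0611]
tool_rot: [[-0.339, 0.941, 0.001], [0.941, 0.339, 0.004], [0.003, 0.002, -1.0]]
ft_force: [-0.4, -0.4, -3.4]
width: 0.0209
```

```bash
cat > f.py <<'E'
from h import *
F=[];M=[]
for i in range(3):
    snap('scene');st=get_state();F.append(st['ft_force']);M.append(st['moment'])
print(st['t'],np.mean(F,0).round(2),np.mean(M,0).round(3),st['tool_pos'].round(4))
E
python3 f.py
```

```text
15.35 [ 0.05 -0.27 -3.08] [0.199 0.054 0.021] [ 0.4718 -0.0142  0.0613]
```

Call:
play_rows:
  moves:
    - [255, [0, 0, -0.5], [0, 0, 0]]
    - [255, [0, 0, -1], [0, 0, 0]]
    - [255, [0, 0, -1.5], [0, 0, 0]]
    - [255, [0, 0, -2], [0, 0, 0]]
    - [255, [0, 0, -2], [0, 0, 0]]

```text
t: 15.85
tool_pos: [0.4717, -0.0142, 0.0592]
tool_rot: [[-0.339, 0.941, 0.001], [0.941, 0.339, 0.004], [0.003, 0.003, -1.0]]
ft_force: [0.5, 0.4, -2.5]
width: 0.0211
```

```bash
python3 f.py
```

```text
16.0 [ 0.36  0.4  -3.08] [ 0.195  0.082 -0.016] [ 0.4718 -0.0142  0.0593]
```

Call:
play_rows:
  moves:
    - [255, [0, 0, -0.5], [0, 0, 0]]
    - [255, [0, 0, -1], [0, 0, 0]]
    - [255, [0, 0, -1], [0, 0, 0]]

```text
t: 16.3
tool_pos: [0.4718, -0.0142, 0.0582]
tool_rot: [[-0.339, 0.941, 0.001], [0.941, 0.339, 0.004], [0.003, 0.003, -1.0]]
ft_force: [-0.1, 0.3, -3.1]
width: 0.0208
```

```bash
python3 f.py
```

```text
16.45 [-0.17 -0.14 -2.7 ] [ 0.188  0.079 -0.02 ] [ 0.4718 -0.0142  0.0582]
```

Call:
play_rows:
  moves:
    - [255, [0, 0, -0.5], [0, 0, 0]]
    - [255, [0, 0, -1], [0, 0, 0]]
    - [255, [0, 0, -1], [0, 0, 0]]

```text
t: 16.75
tool_pos: [0.4718, -0.0142, 0.0572]
tool_rot: [[-0.339, 0.941, 0.001], [0.941, 0.339, 0.004], [0.003, 0.003, -1.0]]
ft_force: [0.7, 0.1, -2.6]
width: 0.0207
```

```bash
python3 f.py
```

```text
16.9 [ 0.32 -0.36 -2.31] [0.214 0.059 0.008] [ 0.4718 -0.0142  0.0572]
```

Call:
play_rows:
  moves:
    - [255, [0, 0, -0.5], [0, 0, 0]]
    - [255, [0, 0, -1], [0, 0, 0]]
    - [255, [0, 0, -1], [0, 0, 0]]

```text
t: 17.2
tool_pos: [0.4719, -0.0142, 0.0564]
tool_rot: [[-0.339, 0.941, 0.002], [0.941, 0.339, 0.004], [0.003, 0.003, -1.0]]
ft_force: [-1.1, -0.1, 0.1]
width: 0.0211
```

```bash
python3 f.py
```

```text
17.35 [-0.77  0.28 -0.74] [ 0.088  0.163 -0.038] [ 0.4719 -0.0142  0.0564]
```

Call:
play_rows:
  moves:
    - [255, [0, 0, -0.4], [0, 0, 0]]
    - [255, [0, 0, -0.7], [0, 0, 0]]
    - [255, [0, 0, -0.7], [0, 0, 0]]

```text
t: 17.65
tool_pos: [0.472, -0.0141, 0.0559]
tool_rot: [[-0.339, 0.941, 0.002], [0.941, 0.339, 0.004], [0.003, 0.003, -1.0]]
ft_force: [-2.3, 2.0, 5.8]
width: 0.0207
```

```bash
python3 f.py
```

```text
17.8 [-2.85  1.53  4.7 ] [ 0.017  0.53  -0.141] [ 0.472  -0.014   0.0559]
```

Call:
play_rows:
  moves:
    - [255, [-0.3, 0.9, 0.2], [0, 0, 0]]
    - [255, [-1, 2.8, 0.2], [0, 0, 0]]
    - [255, [-2, 5.6, 0.2], [0, 0, 0]]
    - [255, [-3, 8.5, 0.2], [0, 0, 0]]
    - [255, [-4.1, 11.3, 0.2], [0, 0, 0]]
    - [255, [-4.1, 11.3, 0.2], [0, 0, 0]]

```text
t: 18.4
tool_pos: [0.4677, -0.002, 0.0561]
tool_rot: [[-0.34, 0.941, 0.002], [0.941, 0.34, 0.005], [0.004, 0.003, -1.0]]
ft_force: [-0.4, 1.6, 1.7]
width: 0.0207
```

```bash
python3 f.py;python3 d.py 9|tail -3
python3 - <<'E'
from h import *
s=snap('side'); im=s['img'][230:370,320:500]; cv2.imwrite('pics/z9.png',cv2.cvtColor(cv2.resize(im,None,fx=4,fy=4,interpolation=2),cv2.COLOR_RGB2BGR))
E
```

```text
18.55 [-0.53  1.66  1.96] [ 0.179  0.193 -0.046] [ 0.4679 -0.0023  0.0562]
axis -70.16 tcp in tray -0.15 0.0003
scene plane slopes [-0.0397 -0.0295  0.0151] z at x=.077 0.012 rect(shovel frame) (array([82.9, -0.6]), array([122.2, 102.9]), 7.18) 163
side plane slopes [-0.0134  0.0067  0.0131] z at x=.077 0.0121 rect(shovel frame) (array([71.8, -5.3]), array([ 79.4, 102.6]), 0.14) 1580
```

View pics/z9.png

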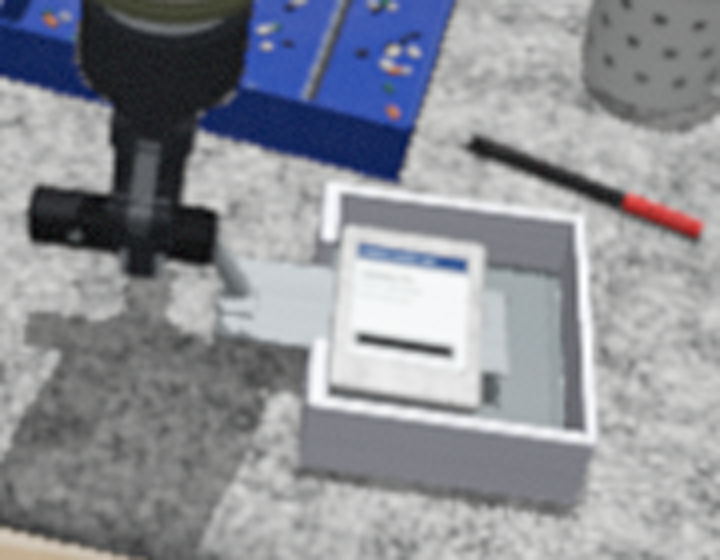

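Call:
play_rows:
  moves:
    - [255, [-0.7, 1.9, 0], [0, 0, 0]]
    - [255, [-2, 5.6, 0], [0, 0, 0]]
    - [255, [-3.4, 9.4, 0], [0, 0, 0]]
    - [255, [-4.8, 13.2, 0], [0, 0, 0]]
    - [255, [-6.1, 16.9, 0], [0, 0, 0]]
    - [255, [-7.5, 20.7, 0], [0, 0, 0]]
    - [255, [-7.5, 20.7, 0], [0, 0, 0]]

```text
t: 19.4
tool_pos: [0.4602, 0.019, 0.0561]
tool_rot: [[-0.34, 0.94, 0.002], [0.94, 0.34, 0.005], [0.004, 0.003, -1.0]]
ft_force: [-0.4, 1.3, 1.0]
width: 0.0208
```

```bash
python3 f.py;python3 d.py 10|tail -3
python3 - <<'E'
from h import *
s=snap('side'); im=s['img'][230:370,320:500]; cv2.imwrite('pics/z10.png',cv2.cvtColor(cv2.resize(im,None,fx=4,fy=4,interpolation=2),cv2.COLOR_RGB2BGR))
E
```

```text
19.55 [-0.24  1.17  0.87] [0.106 0.113 0.011] [0.4604 0.0185 0.0562]
axis -70.16 tcp in tray -0.172 0.0003
scene plane slopes [-0.0201  0.0112  0.0157] z at x=.077 0.0141 rect(shovel frame) (array([90.6, -2.4]), array([109.7,  78.1]), 89.84) 134
side plane slopes [-0.0193  0.006   0.0139] z at x=.077 0.0124 rect(shovel frame) (array([93. , -5.3]), array([ 77.5, 103. ]), 0.02) 1602
```

View pics/z10.png

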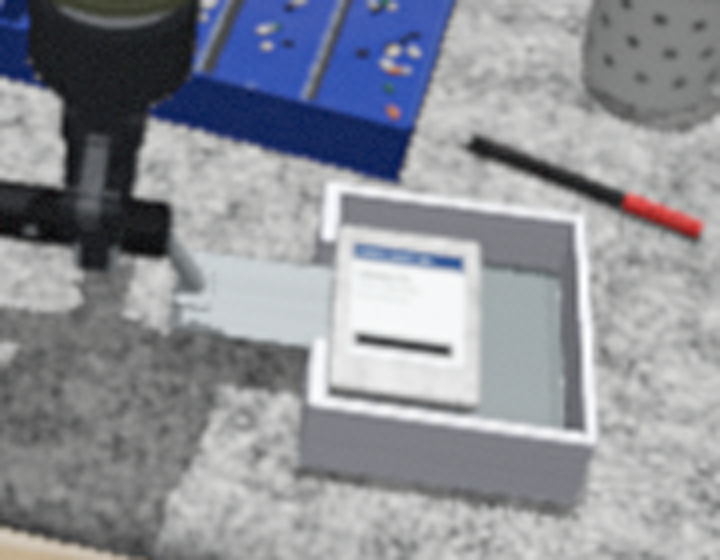

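Call:
play_rows:
  moves:
    - [255, [-0.7, 1.9, -0.1], [0, 0, 0]]
    - [255, [-1.7, 4.7, -0.3], [0, 0, 0]]
    - [255, [-2.9, 8, -0.4], [0, 0, 0]]
    - [255, [-4.1, 11.3, -0.5], [0, 0, 0]]
    - [255, [-5.1, 14.1, -0.5], [0, 0, 0]]
    - [255, [-5.1, 14.1, -0.5], [0, 0, 0]]
    - [255, [-5.1, 14.1, -0.5], [0, 0, 0]]

```text
t: 20.4
tool_pos: [0.4553, 0.0329, 0.0558]
tool_rot: [[-0.34, 0.941, 0.002], [0.941, 0.34, 0.005], [0.004, 0.003, -1.0]]
ft_force: [-0.9, 0.9, 2.5]
width: 0.021
```

```bash
python3 f.py;python3 d.py 11|tail -3
python3 - <<'E'
from h import *
s=snap('side'); im=s['img'][230:370,320:500]; cv2.imwrite('pics/z11.png',cv2.cvtColor(cv2.resize(im,None,fx=4,fy=4,interpolation=2),cv2.COLOR_RGB2BGR))
E
```

```text
20.55 [-1.    2.09  2.84] [ 0.038  0.09  -0.006] [0.4554 0.0326 0.0557]
axis -70.16 tcp in tray -0.1871 0.0004
scene plane slopes [-0.0147 -0.0103  0.0144] z at x=.077 0.0133 rect(shovel frame) (array([106.1,  -1.2]), array([116.5,  79.6]), 89.51) 149
side plane slopes [-0.0163  0.0071  0.0145] z at x=.077 0.0133 rect(shovel frame) (array([106.9,  -5.2]), array([ 75.6, 102.1]), 0.14) 1566
```

View pics/z11.png

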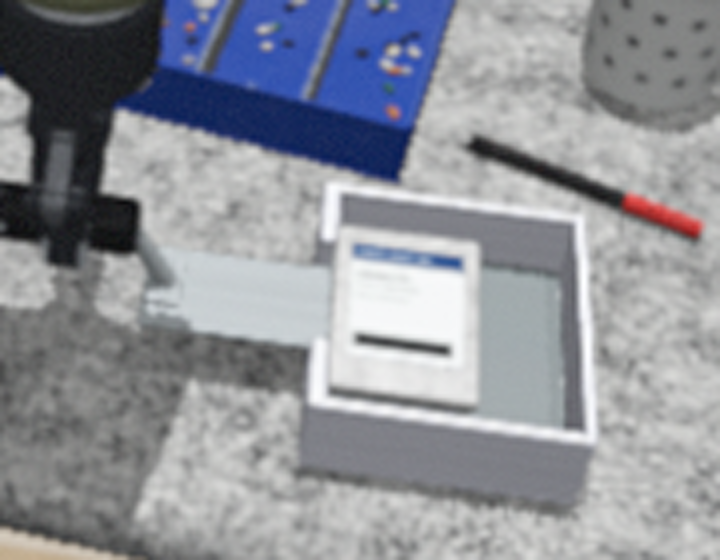

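Call:
play_rows:
  moves:
    - [255, [-0.7, 1.9, 0], [0, 0, 0]]
    - [255, [-1.4, 3.8, 0], [0, 0, 0]]
    - [255, [-2.0, 5.6, -0.1], [0, 0, 0]]
    - [255, [-2.0, 5.6, -0.2], [0, 0, 0]]
    - [255, [-2.0, 5.6, -0.2], [0, 0, 0]]

```text
t: 21.2
tool_pos: [0.4534, 0.0381, 0.0555]
tool_rot: [[-0.339, 0.941, 0.002], [0.941, 0.339, 0.005], [0.004, 0.004, -1.0]]
ft_force: [-0.6, -0.5, 2.8]
width: 0.0206
```

```bash
python3 f.py;python3 d.py 12|tail -3
```

```text
21.35 [-0.24 -0.31  2.4 ] [-0.476  0.059 -0.056] [0.4534 0.0381 0.0555]
axis -70.17 tcp in tray -0.1929 0.0004
scene plane slopes [ 0.0069 -0.0257  0.0117] z at x=.077 0.0122 rect(shovel frame) (array([110.7,  -0.4]), array([119.3,  78.4]), 89.35) 150
side plane slopes [-0.0127  0.0058  0.0144] z at x=.077 0.0134 rect(shovel frame) (array([112.5,  -6.8]), array([ 75.1, 105. ]), 0.1) 1547
```

Call:
play_rows:
  moves:
    - [255, [-0.7, 1.9, 0], [0, 0, 0]]
    - [255, [-2, 5.6, 0], [0, 0, 0]]
    - [255, [-3.4, 9.4, 0], [0, 0, 0]]
    - [255, [-4.8, 13.2, 0], [0, 0, 0]]
    - [255, [-6.1, 16.9, 0], [0, 0, 0]]
    - [255, [-6.1, 16.9, 0], [0, 0, 0]]
    - [255, [-6.1, 16.9, 0], [0, 0, 0]]

```text
t: 22.15
tool_pos: [0.4472, 0.0558, 0.0556]
tool_rot: [[-0.34, 0.94, 0.002], [0.94, 0.34, 0.006], [0.005, 0.004, -1.0]]
ft_force: [-0.3, 1.7, 1.6]
width: 0.0211
```

```bash
python3 f.py;python3 d.py 13|tail -3
python3 - <<'E'
from h import *
s=snap('side'); im=s['img'][230:370,320:500]; cv2.imwrite('pics/z13.png',cv2.cvtColor(cv2.resize(im,None,fx=4,fy=4,interpolation=2),cv2.COLOR_RGB2BGR))
E
```

```text
22.3 [-0.44  0.93  2.59] [-0.1    0.004  0.009] [0.4473 0.0553 0.0556]
axis -70.16 tcp in tray -0.2111 0.0005
scene plane slopes [ 0.0995 -0.0849  0.    ] z at x=.077 0.0077 rect(shovel frame) (array([ 75.2, -21.9]), array([ 61. , 102.2]), 58.64) 180
side plane slopes [ 0.0852 -0.0047  0.0011] z at x=.077 0.0077 rect(shovel frame) (array([74.6, -0.1]), array([109.1, 118.6]), 87.83) 1818
```

View pics/z13.png

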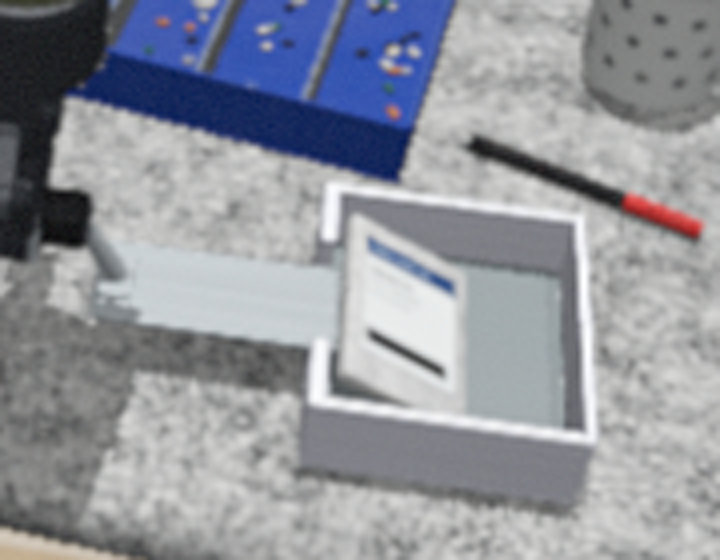

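Call:
play_rows:
  moves:
    - [255, [-0.7, 1.9, 0], [0, 0, 0]]
    - [255, [-2, 5.6, 0], [0, 0, 0]]
    - [255, [-3.4, 9.4, 0], [0, 0, 0]]
    - [255, [-4.8, 13.2, 0], [0, 0, 0]]
    - [255, [-6.1, 16.9, 0], [0, 0, 0]]
    - [255, [-7.5, 20.7, 0], [0, 0, 0]]
    - [255, [-7.5, 20.7, 0], [0, 0, 0]]
    - [255, [-7.5, 20.7, 0], [0, 0, 0]]

```text
t: 23.25
tool_pos: [0.4398, 0.0762, 0.0556]
tool_rot: [[-0.34, 0.941, 0.002], [0.941, 0.34, 0.005], [0.004, 0.004, -1.0]]
ft_force: [-0.0, 1.9, 1.3]
width: 0.0202
```

```bash
python3 f.py
python3 - <<'E'
from h import *
s=snap('side'); im=s['img'][230:370,320:500]; cv2.imwrite('pics/z14.png',cv2.cvtColor(cv2.resize(im,None,fx=4,fy=4,interpolation=2),cv2.COLOR_RGB2BGR))
E
```

```text
23.4 [-0.24  1.17  1.14] [-0.075 -0.016  0.001] [0.44   0.0759 0.0556]
```

View pics/z14.png

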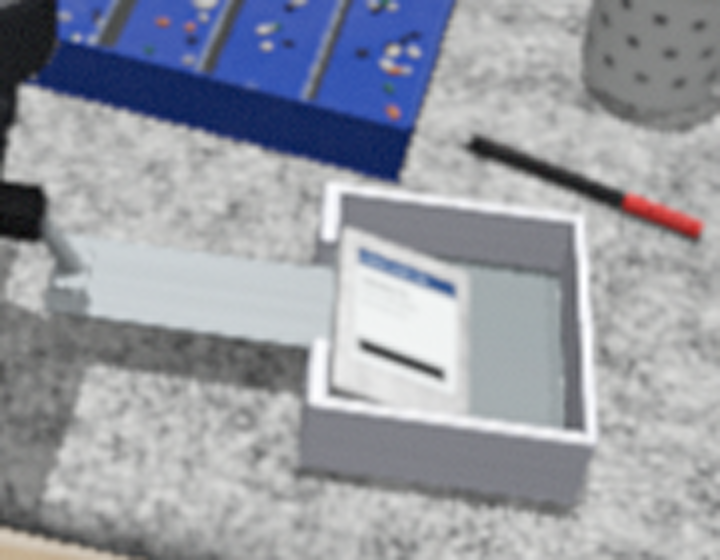

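Tip about at the horns; the disk's rear still rests on it. Continue straight back.

Call:
play_rows:
  moves:
    - [255, [-0.7, 1.9, 0], [0, 0, 0]]
    - [255, [-2, 5.6, 0], [0, 0, 0]]
    - [255, [-3.4, 9.4, 0], [0, 0, 0]]
    - [255, [-4.8, 13.2, 0.2], [0, 0, 0]]
    - [255, [-6.8, 18.8, 0.5], [0, 0, 0]]
    - [255, [-8.8, 24.4, 0.5], [0, 0, 0]]
    - [255, [-8.8, 24.4, 0.5], [0, 0, 0]]

```text
t: 24.15
tool_pos: [0.4308, 0.1012, 0.056]
tool_rot: [[-0.34, 0.94, 0.002], [0.94, 0.34, 0.005], [0.004, 0.004, -1.0]]
ft_force: [-0.6, 0.8, -1.3]
width: 0.0207
```

```bash
python3 f.py
python3 - <<'E'
from h import *
s=snap('side','side15'); im=s['img'][230:370,320:500]; cv2.imwrite('pics/z15.png',cv2.cvtColor(cv2.resize(im,None,fx=4,fy=4,interpolation=2),cv2.COLOR_RGB2BGR))
P=cloud(s).reshape(-1,3);a=np.radians(-70.2);T=np.array([np.cos(a),np.sin(a)]);q=P[:,:2]-[.5184,-.1435];tx=q@T;ty=q@[-T[1],T[0]]
m=(abs(tx+.02)<.03)&(abs(ty)<.045)
A=np.c_[tx[m],ty[m],np.ones(m.sum())];print(np.linalg.lstsq(A,P[m,2],rcond=None)[0],np.median(P[m,2]))
E
```

```text
24.3 [-0.02  0.12 -1.8 ] [0.035 0.033 0.017] [0.4311 0.1002 0.0561]
[ 0.3723433  -1.08732744 -0.21763864] 0.019034268117687048
```

View pics/z15.png

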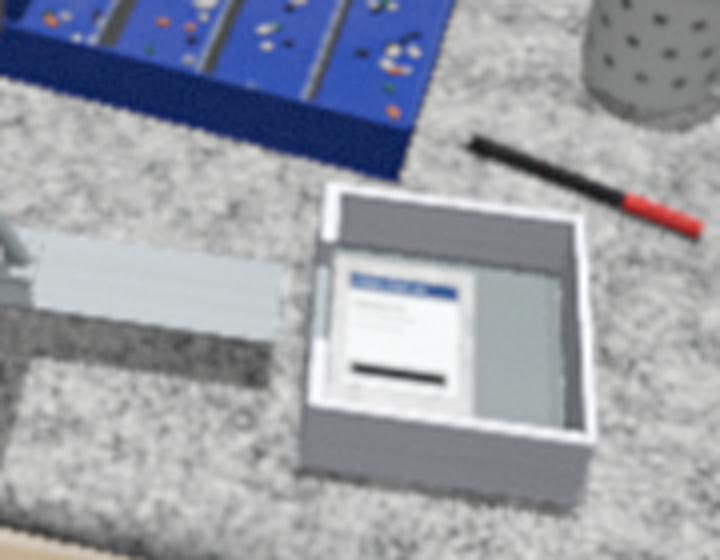

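Call:
play_rows:
  moves:
    - [255, [-2, 6, 8], [0, 0, 0]]
    - [255, [-2, 25, 16], [0, 0, -0.03]]
    - [255, [0, 50, 20], [0, 0, -0.07]]
    - [255, [2, 80, 20], [0, 0, -0.11]]
    - [255, [4, 110, 20], [0, 0, -0.16]]
    - [255, [7, 140, 20], [0, 0, -0.21]]
    - [255, [10, 170, 20], [0, 0, -0.26]]
    - [255, [13, 200, 20], [0, 0, -0.3]]
    - [255, [16, 230, 20], [0, 0, -0.33]]
    - [255, [19, 250, 20], [0, 0, -0.36]]
    - [255, [19, 260, 20], [0, 0, -0.36]]
    - [255, [19, 260, 20], [0, 0, -0.36]]

```text
t: 25.55
tool_pos: [0.4497, 0.3613, 0.0763]
tool_rot: [[0.012, 1.0, 0.004], [1.0, -0.012, 0.004], [0.004, 0.004, -1.0]]
ft_force: [0.3, -0.1, -2.0]
width: 0.0205
```

```bash
python3 f.py; python3 -c "
from h import *
snap('scene','scene16');print(get_state()['tool_rot'])"
```

```text
25.7 [ 0.42 -0.77 -1.89] [ 0.051  0.027 -0.017] [0.4504 0.3586 0.0762]
[[ 0.01535758  0.99987445  0.00390364]
 [ 0.99987591 -0.01537107  0.00344922]
 [ 0.00350879  0.00385018 -0.99998643]]
```

View pics/scene16.png

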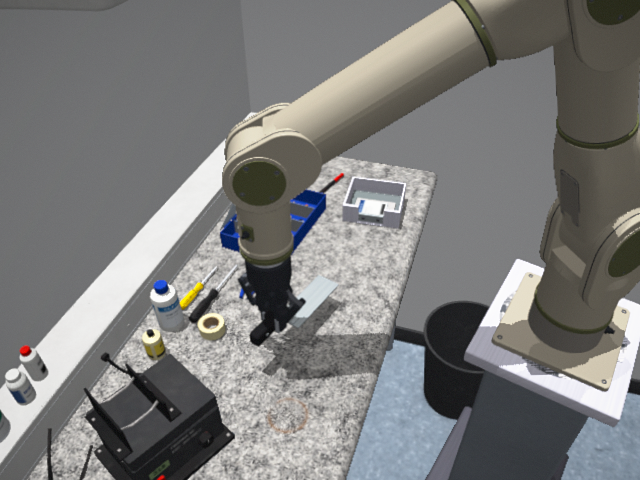

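Shovel is over its original clear place; disk lies in the tray. Lower to TCP z ≈ 0.027.

Call:
play_rows:
  moves:
    - [255, [0, 0, -10], [0, 0, 0]]
    - [255, [0, 0, -24], [0, 0, 0]]
    - [255, [0, 0, -36], [0, 0, 0]]
    - [255, [0, 0, -44], [0, 0, 0]]
    - [255, [0, 0, -47], [0, 0, 0]]
    - [255, [0, 0, -49], [0, 0, 0]]
    - [255, [0, 0, -49.5], [0, 0, 0]]
    - [255, [0, 0, -49.5], [0, 0, 0]]

```text
t: 26.55
tool_pos: [0.4507, 0.3588, 0.027]
tool_rot: [[0.015, 1.0, 0.004], [1.0, -0.015, 0.004], [0.004, 0.004, -1.0]]
ft_force: [0.4, 0.3, -1.5]
width: 0.0208
```

```bash
python3 f.py
```

```text
26.7 [ 0.24  0.23 -1.79] [ 0.084 -0.008  0.043] [0.4507 0.3588 0.0271]
```

Call:
play_rows:
  moves:
    - [255, [0, 0, -0.5], [0, 0, 0]]
    - [255, [0, 0, -1], [0, 0, 0]]
    - [255, [0, 0, -1.3], [0, 0, 0]]
    - [255, [0, 0, -1.3], [0, 0, 0]]

```text
t: 27.1
tool_pos: [0.4507, 0.3589, 0.0259]
tool_rot: [[0.015, 1.0, 0.004], [1.0, -0.015, 0.004], [0.004, 0.004, -1.0]]
ft_force: [0.9, 0.2, -0.9]
width: 0.0206
```

```bash
python3 f.py
```

```text
27.25 [ 0.39  0.31 -1.24] [0.075 0.006 0.014] [0.4507 0.3589 0.0259]
```

Call:
play_rows:
  moves:
    - [255, [0, 0, -0.3], [0, 0, 0]]
    - [255, [0, 0, -0.4], [0, 0, 0]]
    - [200, [0, 0, -0.4], [0, 0, 0]]
    - [160, [0, 0, -0.4], [0, 0, 0]]
    - [120, [0, 0, -0.4], [0, 0, 0]]
    - [60, [0, 0, -0.4], [0, 0, 0]]
    - [0, [0, 0, -0.4], [0, 0, 0]]
    - [0, [0, 0, -0.4], [0, 0, 0]]
    - [0, [0, 0, -0.4], [0, 0, 0]]
    - [0, [0, 0, -0.4], [0, 0, 0]]
    - [0, [0, 0, -0.4], [0, 0, 0]]

```text
t: 28.35
tool_pos: [0.4507, 0.3589, 0.0255]
tool_rot: [[0.015, 1.0, 0.004], [1.0, -0.015, 0.004], [0.004, 0.004, -1.0]]
ft_force: [-0.1, 0.0, 0.1]
width: 0.0856
```

Call:
play_rows:
  moves:
    - [0, [0, 0, 3], [0, 0, 0]]
    - [0, [0, 0, 15], [0, 0, 0]]
    - [0, [0, 0, 40], [0, 0, 0]]
    - [0, [0, 0, 80], [0, 0, 0]]
    - [0, [0, 0, 120], [0, 0, 0]]
    - [0, [0, 0, 160], [0, 0, 0]]
    - [0, [0, 0, 180], [0, 0, 0]]
    - [0, [0, 0, 180], [0, 0, 0]]

```text
t: 29.15
tool_pos: [0.4521, 0.3599, 0.2102]
tool_rot: [[0.015, 1.0, 0.009], [1.0, -0.016, 0.009], [0.009, 0.009, -1.0]]
ft_force: [0.3, -0.6, -0.7]
width: 0.0855
```

```bash
python3 b.py 2>/dev/null
python3 - <<'E'
from h import *
snap('wrist','w17')
for c in ['side','scene']:
    s=snap(c,c+'17');P=cloud(s).reshape(-1,3);P=P[~np.isnan(P[:,0])]
    a=np.radians(-70.2);T=np.array([np.cos(a),np.sin(a)]);q=P[:,:2]-[.5184,-.1435];tx=q@T;ty=q@[-T[1],T[0]]
    m=(abs(tx+.02)<.025)&(abs(ty)<.035)&(P[:,2]<.03)
    A=np.c_[tx[m],ty[m],np.ones(m.sum())];print(c,'disk slope',np.linalg.lstsq(A,P[m,2],rcond=None)[0].round(4),np.median(P[m,2]))
    for n in ['cutters','tape','pen','drive']:
        for l in landmark_of(c,n)[:1]: print(n,l['score'],at_z(s,np.array(l['position'])*[640,480],0).round(3))
E
```

```text
wrist bench 0.0013616885681241586
 handle 3310 0.0599061241118945 0.056778456654395126 [0.43985833 0.32393985 0.03627347] [0.46278212 0.41638461 0.05990612] (array([451.5, 370.2]), array([92.3, 22.5]), 89.32)
  dir deg -91.15095331215126
 disk 0 nan (array([0., 0.]), array([0., 0.]), 0.0)
scene bench 0.00044413981949015247
 handle 695 0.05981721122828154 0.05443630329876348 [0.43718042 0.32667576 0.0353032 ] [0.46157213 0.41841972 0.05981721] (array([449.7, 372.5]), array([91.9, 23.9]), 89.04)
  dir deg 88.56641377749523
 disk 2 0.009267867911679939 (array([456.8, 259.7]), array([54.5,  0. ]), 114.16)
 tray rim 404 0.04854590991495339 (array([ 546.3, -130.3]), array([202.1, 139.1]), 20.69)
side bench -0.0005455434813647075
 handle 463 0.059056979117811936 0.05277456955183368 [0.43491234 0.31827018 0.03514612] [0.45886464 0.41477393 0.05905698] (array([447.4, 366.5]), array([96.4, 24. ]), 88.97)
  dir deg -89.34738221691684
 disk 1 0.009097953522591351 (array([454.6, 249.7]), array([0., 0.]), 0.0)
 tray rim 779 0.048545003810552934 (array([ 544.3, -132.9]), array([203.1, 130.7]), 20.85)
side disk slope [ 0.1042 -0.0499 -0.2325] 0.01915377199877827
cutters 0.88 [0.614 0.23  0.   ]
tape 0.68 [0.586 0.381 0.   ]
pen 0.79 [ 0.657 -0.17   0.   ]
drive 0.65 [ 0.515 -0.119  0.   ]
scene disk slope [ 0.0001 -0.0034  0.0206] 0.020618936477726946
cutters 0.74 [0.47 0.33 0.  ]
tape 0.82 [0.592 0.382 0.   ]
pen 0.56 [ 0.674 -0.175  0.   ]
drive 0.71 [ 0.513 -0.145  0.   ]
```

View pics/w17.png

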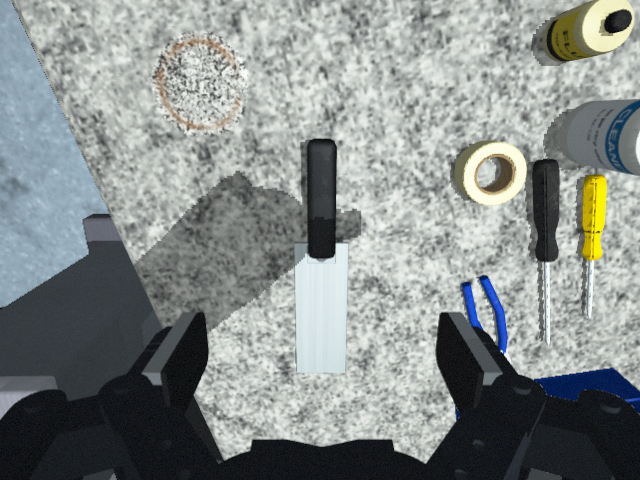

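View pics/side17.png

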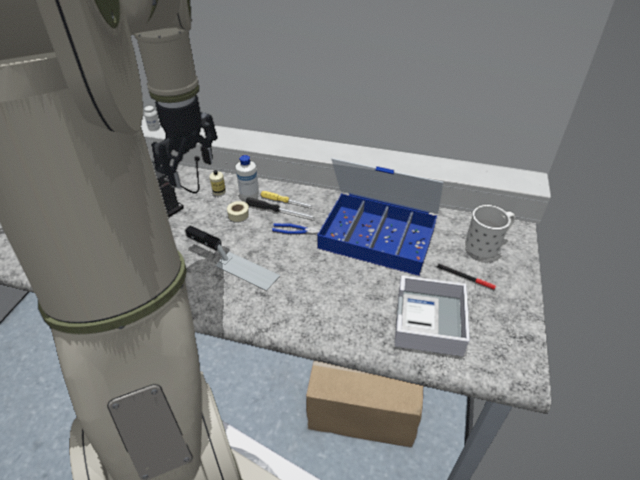

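```bash
python3 -c "
from h import *
print(job_done(),get_state()['t'])"
```

```text
the job is handed in; nothing more can be done
the job is handed in; nothing more can be done
```

The disk was scraped off into the tray and lies flat on its floor. The empty shovel is back flat on the bench near its starting place. I handed the job in at about 29 s of the 64 s allowed; no verdict was reported.

**What I did**
- I gripped the shovel's handle and carried the disk level to the tray, which is turned about 20° on the bench.
- I lowered it into the gap and found the steel rest by touch at about 31 mm.
- I drew it back with the blade pressed at roughly 3.5 to 7.5 N by the wrist sensor. The horns held the disk to about 112–118 mm ahead of the shovel's origin before it dropped off.

**Last checks**
- **Disk:** the scene camera puts its top at about 20.6 mm, which matches the 12 mm floor plus 8 mm thickness, with a tilt under 0.004 rad. Its centre is about 22 mm from the tray's centre.
- **Shovel:** it lies on the bench with its handle at the same height as at the start, and the open gripper is clear about 0.18 m above it.
- **Bystanders:** the cutters, tape roll and marker look unmoved in the pictures.

**Checks that disagreed**
- The side camera's tilt fit for the disk gave about 0.1. I put that down to stray depth points, because its median height of 19 mm and its picture both show the disk flat.
- One network detection of the cutters in the scene camera landed in the wrong place. The side camera and the pictures showed them where they started.
- The blade also showed a brief sideways force of about 2 N while pressing; it went away once the pull began.

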